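Set out the counter showcase

ROBOT

A 6-joint arm with a two-finger parallel gripper is mounted at the origin on the work surface; the furniture and walls round the work are solid. World frame = base frame: x ahead of the robot, y to its left, z up, the work surface at z = 0. Lengths are in m, angles in rad, forces in N, time in s.
With the tool pointing down it reaches from about 0.425 to 0.95 m from the base axis. Payload 3.5 kg.
Tool frame: the origin (TCP) lies midway between the tips of the shut fingers; the grasp point (between the pads) lies 19 mm behind it; z points along the fingers, y is the line along which they close (so a half turn about z gives the same grasp; the last joint's range is limited). The gripper opens to 85 mm and grips with 20 to 120 N. Pads are 22 mm wide; open, the fingers measure 114 mm over their backs; the gripper's body (76 mm by 85 mm) begins 54 mm behind the grasp point. The pads swing forward as they close: fully open they stand 13 mm farther back than shut.
Start: joints at [-1.472, 0.286, 1.577, -0, 1.279, -0.15], TCP at [0.166, -0.654, 0.231] pointing down, gripper open.
Joint ranges: [-2.77, 2.77], [-0.9, 2.22], [0.21, 2.48], [-1.53, 4.67], [0.24, 2.81], [-2.84, 2.84]. Speed limits (rad/s): [2.79, 2.79, 3.14, 3.14, 3.14, 3.14].

INTERFACE

Orientations are given as a unit quaternion [x, y, z, w].
In Python, from plant import get_state, read_camera, ctrl gives the robot as it stands.
- The arm moves only by the shell command python3 -m crank 'ROWS' [FORCE]. ROWS is JSON, a list of rows, each a list of 3 entries, a list of its own where there are three numbers: the shift along the tool's x, y, z in mm, then the turn about the tool's z in degrees, then the closure in counts, from 0 (fully open) to 255 (shut). In form: [[[tx, ty, tz], yaw, claw], ...]. A call has 1 to 10 rows; each row is the pose to reach, as a shift and turn from the pose commanded when the call began, along the tool's axes at that moment; what a row does not reach only later rows make up. A row lasts 1/10 s, in which the tool goes at most 50 mm and 8.59 degrees, less where a joint would pass 70% of its speed; a pose out of reach is approached as far as the arm can. A call with a gripper value outside its range is refused whole. The fingers move at their own pace and stop on an object; FORCE is the grip in N (left out, the last holds). Time passes only in rows, so rows that repeat a pose let the fingers close. It gives the time, the measured TCP pose, the force, the opening and the grip force at its end, in the units of the state.
- get_state(): the state, without advancing time (a new reading comes with each control period).
- read_camera(name): name is "side" or "top" or "wrist"; returns a dict with "frame" (384x512x3 uint8, blue, green, red), "range_z" (384x512 float32, m along the optical axis (not along the pixel's ray), 0 where there is no reading), "vfov" (degrees; the focal length in pixels is half the picture's height over the tangent of half this angle, whatever the lens; pixels are square), "cx", "cy" (the principal point, pixels), "origin" and "orientation" of the camera in the world. Camera axes: x right, y down, z forward; pixel columns grow to the right and rows downward; lengths in m; the calibration is good to about 2 mm. A picture is of the moment at which its call begins.
- ctrl.sign_off(): hands the job in; it is judged then, once.
The state is a dict: "time": time; "qpos": joint angles; "dq": joint speeds; "joint_efforts": joint torques, N m; "eef_pos": TCP position; "tcp_rot": TCP orientation; "contact_force": force on the tool from outside, world axes, zero at the start; "wrist_torque": the same for the moment, N m; "opening": opening from 0.0 (shut) to 1.0 (fully open); "finger_force": force on a finger pad.
Only numpy, scipy, OpenCV 4.12 (cv2) and the standard library are available. Lean on these libraries where they do the work, as an engineer would, in place of code of your own. Each camera call takes 0.05 s, during which the arm holds its last target. There are 200 camera calls.

TASK

Set out the counter showcase for the day: twist the stuck red cap loose counter-clockwise, spin it off its post and stand it upright on the cork mat, then raise the glazed lid until it leans back about 15 degrees beyond upright and leave it there. Then stand every jar, tin and salt cellar that is out on the table upright on the floor of the case; leave the mint block, egg timer and tape roll where they are.

Things in the scene. Friction and masses are not known exactly. Their poses are not given: they have to be found in the camera images.
- case: counter showcase fixed to the table: a shallow open wooden case with a blue cloth floor, outside 150 mm (its x) by 290 mm (its y) by 46 mm high, walls 6 mm, inner floor 6 mm above the origin. Origin at the centre of its underside; z up, x points to its hinged back. A wooden ledge on its front (-x) side carries the cap's post
- lid (a joint): glazed wooden lid of the case, 7 mm thick, hinged on the case's back (+x) rim; the stiff hinge stays wherever it is left (about 6 N at the handle moves it). 0 = shut, pi/2 = upright, larger = leaning back, up to 2.6 rad. A brass fork on its front edge lies round the post under the cap, so it cannot be raised before the cap is off
- lid_handle (a point): middle of the lid's round steel bar handle, 10 mm thick and 80 mm long along the case's y; with the lid shut the bar's axis lies 22 mm above the lid's top face and 18 mm in front of its front edge, 10 mm to the -y side of the case's middle. Axes turn with the lid
- lid_hinge (a point): the lid's hinge line, at the middle of the case's width; its y axis is the hinge line, its axes are those of the case
- cap_grip (a point): red ribbed screw cap, 40 mm tall: grip part 56 mm across above a foot flange 66 mm across and 5 mm high. Point on its axis, 20 mm above its underside; z up, x towards the white mark on its top, which points along the case's x while the cap is tight. It sits upright on the post
- post (a point): foot of the cap's steel post, under the cap's middle when it is on; axes of the case. The stuck cap needs about 0.6 N m counter-clockwise (from above) to break loose over its first 20 degrees, and springs back if let go before; then it turns easily to a stop about 115 degrees (2.0 rad) from tight, where it lifts straight off. Lugs hold it down until then
- mat_top (a point): middle of the top of the square cork mat, 120 x 120 mm, 4 mm thick, fixed on the table
- black_jar_mid (a point): black lidded jar, 52 mm across, 98 mm tall, round, stands upright on the table; point on its axis half-way up, z up. None if absent
- spice_tin_mid (a point): brass-coloured spice tin, 45 mm across, 70 mm tall, round, stands upright on the table; point on its axis half-way up, z up. None if absent
- red_tin_mid (a point): red lacquered tin, 62 mm across, 64 mm tall, round, stands upright on the table; point on its axis half-way up, z up. None if absent
- salt_cellar_mid (a point): pale glass salt cellar, 42 mm across, 76 mm tall, round, stands upright on the table; point on its axis half-way up, z up. None if absent
- olive_tin_mid (a point): small green tin, 56 mm across, 48 mm tall, round, stands upright on the table; point on its axis half-way up, z up. None if absent
- mint_block: mint-green wooden block, 56 x 56 x 70 mm, a bystander; origin under its middle
- egg_timer: cream egg timer, 58 mm across, 51 mm tall, a bystander; origin under its middle
- tape_roll: black roll of tape lying flat, 53 mm across, 18 mm tall, a bystander; origin under its middle
Things that resemble listed ones, but are neither listed nor needed, are in the scene too. Leave any blue look-alike of the part that bears red_tin_mid alone.

How it is judged:
On the way, in this order (a step that is already met when the one before it is completed fails the run):
1. the cap is broken loose: turned more than 35 degrees from tight on its post (angle between the x axis of cap_grip and the x axis of case, either way round above 0.61 rad), for 0.1 s.
2. the cap is off its post (z of cap_grip in the frame of case above 0.105 m), for 0.1 s.
3. the lid leans back 6 to 24 degrees beyond upright and is at rest (value of joint lid between 1.676 and 1.99 rad and velocity of joint lid between -0.05 and 0.05 rad/s), for 0.3 s.
At the end, for the whole second after the job is handed in: Cap upright on the cork mat, within 45 mm of its middle along each side; lid still, leaning back 6 to 24 degrees beyond upright (1.676 to 1.99 rad); every present jar, tin and salt cellar upright on the inner floor of the case; all released and at rest (value of joint lid between 1.676 and 1.99 rad and velocity of joint lid below 0.05 rad/s and x of cap_grip in the frame of mat_top between -0.045 and 0.045 m and y of cap_grip in the frame of mat_top between -0.045 and 0.045 m and z of cap_grip in the frame of mat_top below 0.026 m and angle between cap_grip's own z axis and vertical below 0.12 rad and contact force between each of cap, black_jar, spice_tin, red_tin, salt_cellar, olive_tin and the fingers below 0.1 N and x of black_jar_mid in the frame of case between -0.07 and 0.07 m and y of black_jar_mid in the frame of case between -0.14 and 0.14 m and z of black_jar_mid in the frame of case below 0.063 m and angle between each of black_jar_mid, spice_tin_mid, red_tin_mid, salt_cellar_mid, olive_tin_mid's own z axis and vertical below 0.15 rad and linear speed of each of black_jar, spice_tin, red_tin, salt_cellar, olive_tin below 0.03 m/s and x of spice_tin_mid in the frame of case between -0.07 and 0.07 m and y of spice_tin_mid in the frame of case between -0.14 and 0.14 m and z of spice_tin_mid in the frame of case below 0.049 m and x of red_tin_mid in the frame of case between -0.07 and 0.07 m and y of red_tin_mid in the frame of case between -0.14 and 0.14 m and z of red_tin_mid in the frame of case below 0.046 m and x of salt_cellar_mid in the frame of case between -0.07 and 0.07 m and y of salt_cellar_mid in the frame of case between -0.14 and 0.14 m and z of salt_cellar_mid in the frame of case below 0.052 m and x of olive_tin_mid in the frame of case between -0.07 and 0.07 m and y of olive_tin_mid in the frame of case between -0.14 and 0.14 m and z of olive_tin_mid in the frame of case below 0.038 m); the robot touches nothing.
It fails at once if the mint block is shoved more than 6 cm or tipped over (distance of mint_block from where it was at the start of the episode above 0.06 m or angle between mint_block's own z axis and vertical above 0.6 rad).
It fails at once if the egg timer is shoved more than 6 cm or tipped over (distance of egg_timer from where it was at the start of the episode above 0.06 m or angle between egg_timer's own z axis and vertical above 0.6 rad).
It fails at once if the tape roll is shoved more than 6 cm or tipped over (distance of tape_roll from where it was at the start of the episode above 0.06 m or angle between tape_roll's own z axis and vertical above 0.6 rad).
Of black_jar, spice_tin, red_tin, salt_cellar, olive_tin only 3 to 4 are there at a start; the rules pass over those that are not, and their reading is None.
At some moment in a run one of red_tin, olive_tin may be knocked a few centimetres aside while the robot is not near it.
Once in a run the grip may slacken for a moment while it holds something.
It also fails if it takes over 210 s, if anything falls off the work surface, if the arm or the gripper's body presses on something with over 40 N, if the wrist force passes 120 N, or if a joint passes its speed limit or range.

## Working session

There is one attempt and no reset: what is moved stays moved. The work goes in short steps, Python scripts to look and compute and a shell command to move; the robot and the scene stay as the last step left them, time stands still between calls to the robot, and variables do not carry over. Pictures are saved under pics/ and viewed, at most 14 in all, crops included, and the job is handed in when it is done.

```bash
ls; mkdir -p pics; cat > h.py <<'E'
import numpy as np, cv2
from scipy.spatial.transform import Rotation as R
from plant import get_state, read_camera, ctrl
def cam(n):
    c=read_camera(n); im=c["frame"]; d=c["range_z"]; h,w=d.shape
    f=h/2/np.tan(np.radians(c["vfov"])/2)
    u,v=np.meshgrid(np.arange(w),np.arange(h))
    P=np.stack([(u-c["cx"])/f*d,(v-c["cy"])/f*d,d],-1)
    W=P@R.from_quat(c["orientation"]).as_matrix().T+np.array(c["origin"])
    W[d<=0]=np.nan
    return im,W,c
E
python3 - <<'E'
from h import *
for n in("top","side"):
    im,W,c=cam(n); cv2.imwrite(f"pics/{n}0.png",cv2.resize(im,(800,600))); np.save(f"{n}0.npy",W); cv2.imwrite(f"{n}0.png",im)
    print(n,c["origin"],c["orientation"],c["vfov"],c["cx"],c["cy"])
print(get_state())
E
```

```text
pics
top [ 0.34829372 -0.07108508  1.27509209] [-0.70207621  0.7099481  -0.03575993  0.04223641] 43.74003749035097 260.74612964801423 197.94185294107442
side [-0.22150226  0.94321017  0.61579353] [-0.25991004  0.79645783 -0.52205315  0.15988182] 47.31628588375121 250.4904631369442 194.32439388800788
{'time': 0.1, 'qpos': array([-1.47202063e+00,  2.87084388e-01,  1.57805154e+00,  4.96797313e-06,
        1.27860388e+00, -1.49983386e-01]), 'dq': array([ 0.00087152, -0.00130328, -0.00200783,  0.00052485, -0.00013751,
        0.00146892]), 'joint_efforts': array([ 7.84279782e-04, -4.07298768e+01, -2.93699098e+01, -1.60715599e-04,
        3.37984158e-03,  1.01980768e-05]), 'eef_pos': array([ 0.16616655, -0.6536055 ,  0.23006929]), 'tcp_rot': array([ 9.92274349e-01,  1.24058306e-01,  2.98618059e-05, -1.07316251e-03]), 'contact_force': array([-0.00936066, -1.20663121, -0.14326025]), 'wrist_torque': array([ 0.00522266, -0.0050411 ,  0.00391219]), 'finger_force': 0.0, 'opening': 1.001830766237961}
```

View pics/top0.png

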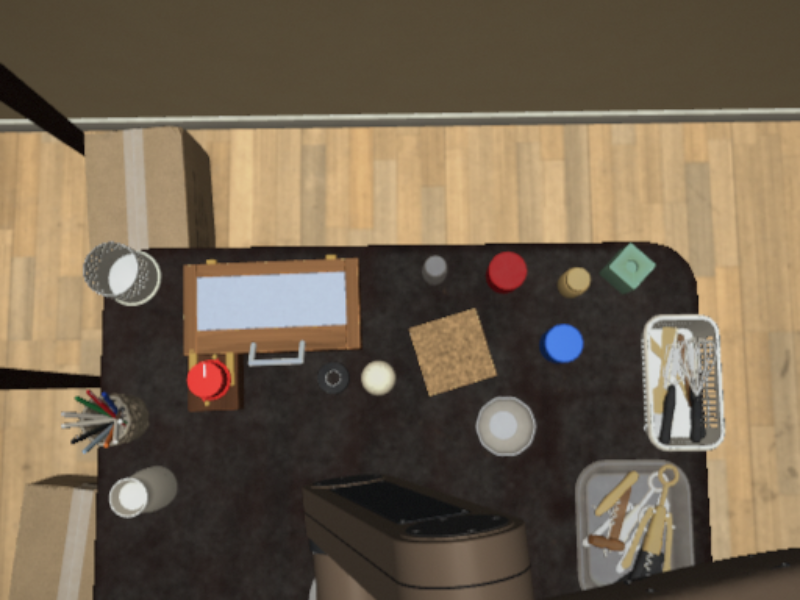

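View pics/side0.png

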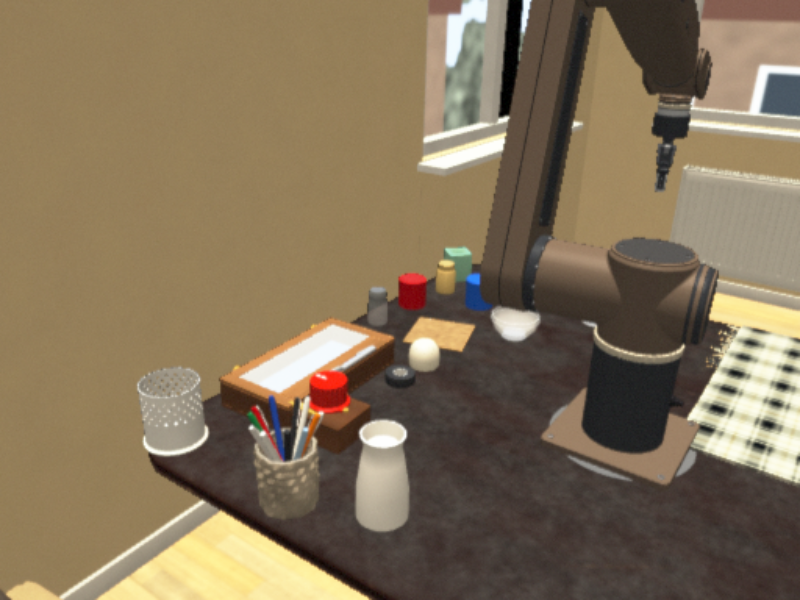

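```bash
cat > m.py <<'E'
from h import *
im=cv2.imread("top0.png");W=np.load("top0.npy")
k=512/800
def top(name,u,v,r=30):
    u,v,r=u*k,v*k,r*k
    y0,y1,x0,x1=int(v-r),int(v+r),int(u-r),int(u+r)
    p=W[y0:y1,x0:x1].reshape(-1,3); p=p[np.isfinite(p[:,2])&(p[:,2]>0.012)]
    if len(p)<10: print(name,"few");return
    zt=np.percentile(p[:,2],95); q=p[p[:,2]>zt-0.006]
    (cx,cy),rad=cv2.minEnclosingCircle((q[:,:2]*1000).astype(np.float32))
    print(name,"zt %.3f"%zt,"mec",round(cx),round(cy),"r",round(rad),"n",len(q),"mean",(q.mean(0)*1000).round())
for a in [("salt",435,268),("red",507,271),("spice",575,281),("mint",630,267,35),("blue",563,343),("egg",378,378,22),("tape",333,378,20),("cap",209,379,26),("bowl",505,426,35),("pot",122,275,45)]: top(*a)
def at(n,u,v): print(n,np.round(W[int(v*k),int(u*k)]*1000))
for n,u,v in [("matTL",413,328),("matTR",474,312),("matBR",493,376),("matBL",432,392),("caseTL",186,267),("caseTR",357,260),("caseBR",358,347),("caseBL",186,352),("handle",277,361),("hL",252,358),("hR",302,358),("ledge",209,405),("capc",209,379)]: at(n,u,v)
E
python3 m.py
python3 - <<'E'
import cv2
im=cv2.imread("top0.png");k=512/800
a=cv2.resize(im[150:270,110:260],(800,640))[:600]
b=im[150:250,260:430]; cv2.imwrite("pics/c1.png",cv2.resize(b,(800,470),interpolation=cv2.INTER_CUBIC))
cv2.imwrite("pics/c2.png",cv2.resize(im[155:268,110:260],(796,600),interpolation=cv2.INTER_CUBIC))
E
```

```text
salt zt 0.078 mec 553 -107 r 18 n 128 mean [ 553. -106.   75.]
red zt 0.068 mec 546 -224 r 31 n 366 mean [ 546. -224.   65.]
spice zt 0.073 mec 530 -338 r 19 n 164 mean [ 530. -337.   70.]
mint zt 0.074 mec 551 -426 r 37 n 380 mean [ 550. -425.   71.]
blue zt 0.068 mec 427 -312 r 31 n 393 mean [ 426. -312.   65.]
egg zt 0.052 mec 374 -9 r 22 n 153 mean [375.  -9.  49.]
tape zt 0.022 mec 376 67 r 26 n 207 mean [375.  67.  19.]
cap zt 0.097 mec 374 261 r 28 n 378 mean [374. 261.  94.]
bowl zt 0.051 mec 294 -216 r 48 n 171 mean [ 293. -219.   50.]
pot zt 0.099 mec 552 415 r 45 n 134 mean [552. 416.  97.]
matTL [460. -69.   3.]
matTR [ 485. -173.    7.]
matBR [ 376. -203.   -1.]
matBL [350. -99.   2.]
caseTL [561. 306.  55.]
caseTR [569.  24.  48.]
caseBR [423.  21.  53.]
caseBL [418. 303.  54.]
handle [400. 148.  85.]
hL [406. 190.  78.]
hR [405. 110.  76.]
ledge [331. 267.  49.]
capc [374. 254.  98.]
```

View pics/c1.png

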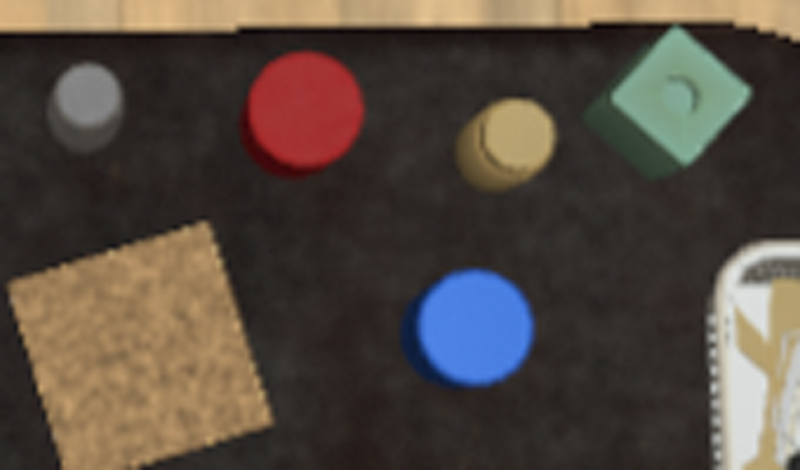

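View pics/c2.png

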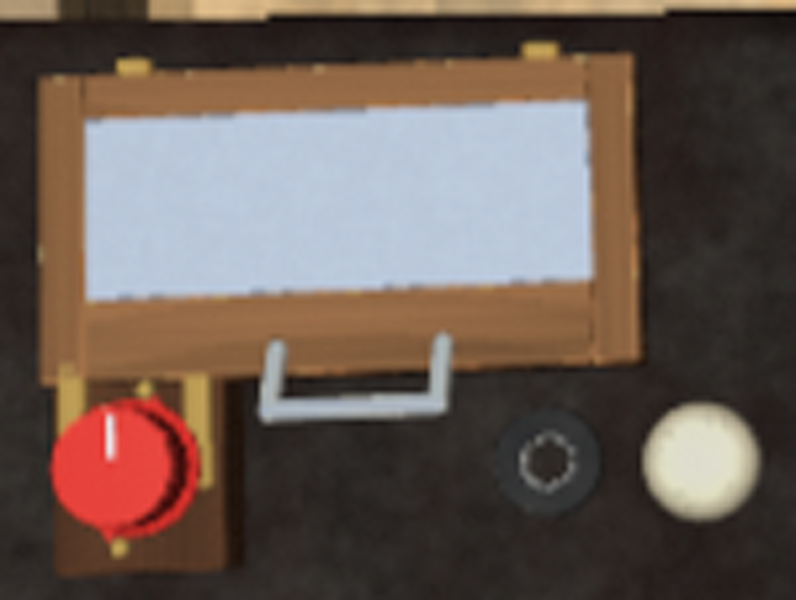

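Crop 1 (top view): the salt cellar is at about (85,95), the red tin at (305,110), the spice tin at (515,135) and the mint block at (680,95). The blue look-alike at (475,325) stays put. The red candidates are the tin at (507,271) and the cap at (209,379), both in the 800 px top view. The tin is 62 mm across and 64 mm tall, and the cap sits on the ledge with its white mark at (110,435) in crop 2. Black jar and olive tin are absent.

```bash
cat >> h.py <<'E'
def plan(*pts):
    """print tool-axis shifts (mm) from the present pose to world points (mm)"""
    s=get_state(); M=R.from_quat(s["tcp_rot"]).as_matrix(); p=np.array(s["eef_pos"])
    print("t",round(s["time"],1),"p",(p*1000).round(1),"thx %.1f"%np.degrees(np.arctan2(M[1,0],M[0,0])),"q6 %.0f"%np.degrees(s["qpos"][5]),"open %.2f"%s["opening"],"ff",np.round(s["finger_force"],1),"F",np.round(s["contact_force"],1))
    for q in pts: print(q,((np.array(q)/1000-p)@M*1000).round(0))
E
cat > p.py <<'E'
import sys,json
from h import plan
plan(*json.loads(sys.argv[1] if len(sys.argv)>1 else "[]"))
E
python3 - <<'E'
from h import *
W=np.load("top0.npy");im=cv2.imread("top0.png")
# mat: brown, z<.015
hsv=cv2.cvtColor(im,cv2.COLOR_BGR2HSV)
m=np.zeros(W.shape[:2],bool);m[190:260,255:325]=1
m&=(hsv[...,2]>90)&(W[...,2]<.02)
print("mat",m.sum(),cv2.minAreaRect((W[m][:,:2]*1000).astype(np.float32)))
m=np.zeros(W.shape[:2],bool);m[160:228,112:235]=1
m&=(W[...,2]>.04)&(W[...,2]<.062)&(W[...,0]>.415)
print("lid",cv2.minAreaRect((W[m][:,:2]*1000).astype(np.float32)),np.median(W[m][:,2]))
m=np.zeros(W.shape[:2],bool);m[225:235,160:194]=1
m&=(W[...,2]>.065)
print("bar",cv2.minAreaRect((W[m][:,:2]*1000).astype(np.float32)),np.percentile(W[m][:,2],[50,95]))
E
python3 p.py '[[460,-330,230],[520,0,230],[374,261,200]]'
```

```text
mat 2081 ((416.863037109375, -135.60635375976562), (121.76612091064453, 122.27703857421875), 16.582429885864258)
lid ((495.69757080078125, 165.9235382080078), (158.16590881347656, 291.14501953125), 1.5995004177093506) 0.05328768729705158
bar ((405.4288635253906, 151.8203125), (84.9524917602539, 20.769912719726562), 89.19990539550781) [0.0793482  0.08380254]
t 0.1 p [ 166.2 -653.6  230.1] thx 14.3 q6 -9 open 1.00 ff 0.0 F [-0.  -1.2 -0.1]
[460, -330, 230] [ 364. -241.    1.]
[520, 0, 230] [ 504. -546.    1.]
[374, 261, 200] [ 427. -835.   32.]
```

```bash
python3 -m crank '[[[364,-241,0],0,0],[[364,-241,0],0,0],[[364,-241,0],0,0],[[364,-241,0],0,0],[[364,-241,0],0,0],[[364,-241,0],0,0],[[364,-241,0],0,0],[[364,-241,0],0,0],[[364,-241,0],0,0],[[364,-241,0],0,0]]' 80; python3 p.py '[[520,0,230],[374,261,130]]'
```

```text
time: 1.1
eef_pos: [0.4618, -0.3273, 0.2308]
tcp_rot: [0.992, 0.127, 0.0, -0.001]
contact_force: [-0.5, -1.2, -0.2]
opening: 1.002
finger_force: 0.0
t 1.1 p [ 461.8 -327.3  230.8] thx 14.6 q6 30 open 1.00 ff 0.0 F [-0.5 -1.2 -0.2]
[520, 0, 230] [ 139. -302.    1.]
[374, 261, 130] [  63. -591.  102.]
```

```bash
python3 -m crank '[[[139,-302,0],0,0],[[139,-302,0],0,0],[[139,-302,0],0,0],[[139,-302,0],0,0],[[139,-302,0],0,0],[[139,-302,0],0,0],[[139,-302,0],0,0],[[63,-591,100],0,0],[[63,-591,100],0,0],[[63,-591,100],0,0]]'; python3 p.py '[[374,261,130],[374,261,65]]'
```

```text
time: 2.1
eef_pos: [0.4501, 0.121, 0.1829]
tcp_rot: [0.992, 0.123, -0.0, 0.0]
contact_force: [-0.4, 0.6, -0.0]
opening: 0.997
finger_force: 0.0
t 2.1 p [450.1 121.  182.9] thx 14.2 q6 78 open 1.00 ff 0.0 F [-0.4  0.6 -0. ]
[374, 261, 130] [ -40. -154.   53.]
[374, 261, 65] [ -39. -154.  118.]
```

```bash
python3 -m crank '[[[-40,-154,53],0,0],[[-40,-154,53],0,0],[[-40,-154,53],0,0],[[-40,-154,53],0,0],[[-40,-154,53],0,0],[[-40,-154,53],0,0],[[-40,-154,53],0,0]]'; python3 p.py '[[374,261,65]]'
python3 - <<'E'
from h import *
im,W,c=cam("wrist"); cv2.imwrite("pics/w1.png",im)
hsv=cv2.cvtColor(im,cv2.COLOR_BGR2HSV)
m=((hsv[...,0]<8)|(hsv[...,0]>172))&(hsv[...,1]>150)&(hsv[...,2]>60)&np.isfinite(W[...,2])
p=W[m]*1000; print(m.sum()); zt=np.percentile(p[:,2],90); q=p[p[:,2]>zt-6]
print(zt,cv2.minEnclosingCircle(q[:,:2].astype(np.float32)),q.mean(0),p[:,2].min())
E
```

```text
time: 2.8
eef_pos: [0.3756, 0.2589, 0.1313]
tcp_rot: [0.992, 0.123, 0.001, 0.0]
contact_force: [0.2, 1.3, 0.1]
opening: 1.003
finger_force: 0.0
t 2.8 p [375.6 258.9 131.3] thx 14.2 q6 98 open 1.00 ff 0.0 F [0.2 1.3 0.1]
[374, 261, 65] [-1. -2. 66.]
8351
94.50348508971504 ((371.109375, 261.5754699707031), 28.69992446899414) [372.14196996 262.00738609  93.73237993] -1.1019806418275935
```

View pics/w1.png

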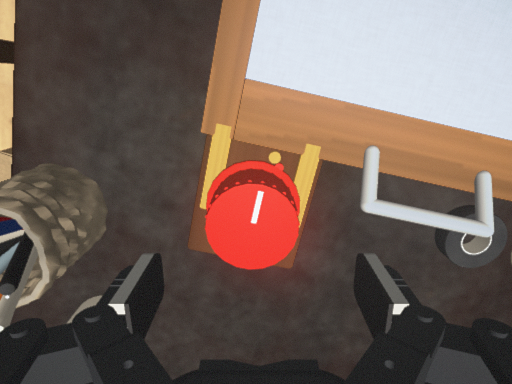

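The wrist view shows the cap at (253,220) with its mark at (257,207) and the fork arms round it. The handle is clear to the right.

```bash
python3 -m crank '[[[-2,-3,40],0,0],[[-2,-3,65],0,0],[[-2,-3,65],0,0],[[-2,-3,65],0,255],[[-2,-3,65],0,255],[[-2,-3,65],0,255],[[-2,-3,65],0,255],[[-2,-3,65],0,255],[[-2,-3,65],0,255],[[-2,-3,65],0,255]]' 90; python3 p.py
```

```text
time: 3.85
eef_pos: [0.3738, 0.2627, 0.0683]
tcp_rot: [0.992, 0.124, 0.002, -0.0]
contact_force: [-0.3, -2.1, 6.9]
opening: 0.633
finger_force: 94.4
t 3.9 p [373.8 262.7  68.3] thx 14.3 q6 98 open 0.63 ff 94.4 F [-0.3 -2.1  6.9]
```

```bash
python3 -m crank '[[[0,0,0],-8,255],[[0,0,0],-16,255],[[0,0,0],-24,255],[[0,0,0],-32,255],[[0,0,0],-40,255],[[0,0,0],-48,255],[[0,0,0],-56,255],[[0,0,0],-64,255],[[0,0,0],-72,255],[[0,0,0],-72,255]]'; python3 p.py
```

```text
time: 4.85
eef_pos: [0.3732, 0.2633, 0.0683]
tcp_rot: [0.729, 0.685, 0.002, 0.0]
contact_force: [-2.0, 0.8, 5.9]
opening: 0.628
finger_force: 94.5
t 4.8 p [373.2 263.3  68.3] thx 86.4 q6 26 open 0.63 ff 94.5 F [-2.   0.8  5.9]
```

```bash
python3 -m crank '[[[0,0,0],-8,255],[[0,0,0],-16,255],[[0,0,0],-24,255],[[0,0,0],-32,255],[[0,0,0],-38,255],[[0,0,0],-42,255],[[0,0,0],-45,255],[[0,0,0],-45,255]]'; python3 p.py; python3 - <<'E'
from h import *
print(get_state()["wrist_torque"])
im,W,c=cam("wrist"); cv2.imwrite("pics/w2.png",im)
E
```

```text
time: 5.65
eef_pos: [0.3722, 0.263, 0.0683]
tcp_rot: [0.412, 0.911, 0.001, -0.0]
contact_force: [-5.4, -0.1, 10.4]
opening: 0.627
finger_force: 94.8
t 5.7 p [372.2 263.   68.3] thx 131.3 q6 -19 open 0.63 ff 94.8 F [-5.4 -0.1 10.4]
[-0.02559558  0.94939312  0.07801819]
```

View pics/w2.png

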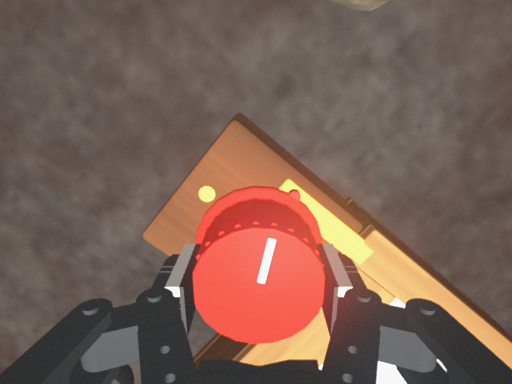

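The mark still sits at the same angle in the grip as before, so the cap has turned with the tool by about 117°. Next I nudge it against the stop and lift.

```bash
python3 -m crank '[[[0,0,0],-3,255],[[0,0,-5],-3,255],[[0,0,-10],-3,255],[[0,0,-15],-3,255],[[0,0,-15],-3,255]]'; python3 p.py; python3 -c "
from h import *
print(get_state()['wrist_torque'])"
```

```text
time: 6.2
eef_pos: [0.372, 0.2623, 0.0818]
tcp_rot: [0.389, 0.921, 0.0, 0.0]
contact_force: [0.1, 1.1, 0.0]
opening: 0.626
finger_force: 96.2
t 6.2 p [372.  262.3  81.8] thx 134.3 q6 -22 open 0.63 ff 96.2 F [0.1 1.1 0. ]
[ 0.07876738  0.25414797 -0.02969105]
```

```bash
python3 -m crank '[[[0,0,-50],0,255],[[0,0,-100],0,255],[[0,0,-100],0,255]]'; python3 p.py '[[490,80,182],[417,-136,120]]'; python3 - <<'E'
from h import *
im,W,c=cam("wrist"); cv2.imwrite("w3.png",im)
hsv=cv2.cvtColor(im,cv2.COLOR_BGR2HSV)
m=((hsv[...,0]<8)|(hsv[...,0]>172))&(hsv[...,1]>150)&(hsv[...,2]>60)&np.isfinite(W[...,2])
p=W[m]*1000; zt=np.percentile(p[:,2],90); print(m.sum(),zt)
E
```

```text
time: 6.5
eef_pos: [0.3767, 0.2642, 0.1892]
tcp_rot: [0.389, 0.921, 0.006, 0.006]
contact_force: [1.0, -0.4, -0.8]
opening: 0.628
finger_force: 101.1
t 6.5 p [376.7 264.2 189.2] thx 134.3 q6 -22 open 0.63 ff 101.1 F [ 1.  -0.4 -0.8]
[490, 80, 182] [-211.  -47.    8.]
[417, -136, 120] [-314. -251.   67.]
16396 215.20403310322092
```

```bash
python3 -m crank '[[[-211,-47,0],0,255],[[-211,-47,0],0,255],[[-211,-47,0],0,255],[[-211,-47,0],0,255],[[-314,-251,30],0,255],[[-314,-251,60],0,255],[[-314,-251,60],0,255],[[-314,-251,60],0,255],[[-314,-251,60],0,255],[[-314,-251,60],0,255]]'; python3 p.py '[[417,-136,24],[417,-136,18]]'; python3 - <<'E'
from h import *
im,W,c=cam("wrist"); cv2.imwrite("w4.png",im)
hsv=cv2.cvtColor(im,cv2.COLOR_BGR2HSV)
m=((hsv[...,0]<8)|(hsv[...,0]>172))&(hsv[...,1]>150)&(hsv[...,2]>60)&np.isfinite(W[...,2])
p=W[m]*1000; zt=np.percentile(p[:,2],90); print(m.sum(),zt)
E
```

```text
time: 7.55
eef_pos: [0.4079, -0.1412, 0.1176]
tcp_rot: [0.392, 0.92, -0.0, -0.003]
contact_force: [0.1, 0.6, -1.5]
opening: 0.629
finger_force: 95.3
t 7.5 p [ 407.9 -141.2  117.6] thx 133.8 q6 -76 open 0.63 ff 95.3 F [ 0.1  0.6 -1.5]
[417, -136, 24] [-3. 10. 94.]
[417, -136, 18] [ -3.  10. 100.]
18615 143.56399722420954
```

```bash
python3 -m crank '[[[-3,10,40],0,255],[[-3,10,75],0,255],[[-3,10,90],0,255],[[-3,10,95],0,255],[[-3,10,95],0,255],[[-3,10,95],0,255]]'; python3 p.py '[[417,-136,19]]'
```

```text
time: 8.2
eef_pos: [0.4213, -0.133, 0.0266]
tcp_rot: [0.388, 0.922, -0.0, 0.001]
contact_force: [-0.1, -1.1, -1.2]
opening: 0.625
finger_force: 95.5
t 8.2 p [ 421.3 -133.    26.6] thx 134.3 q6 -75 open 0.62 ff 95.5 F [-0.1 -1.1 -1.2]
[417, -136, 19] [ 1. -5.  8.]
```

```bash
python3 -m crank '[[[0,0,3],0,255],[[0,0,6],0,255],[[0,0,8],0,255],[[0,0,8],0,255]]'; python3 p.py; python3 -m crank '[[[0,0,0],0,0],[[0,0,0],0,0],[[0,0,0],0,0],[[0,0,0],0,0],[[0,0,-50],0,0],[[0,0,-100],0,0],[[0,0,-150],0,0],[[0,0,-180],0,0],[[0,0,-180],0,0]]' 20;  python3 - <<'E'
from h import *
plan([530,0,200],[405,151,130])
im,W,c=cam("top"); cv2.imwrite("t2.png",im); np.save("t2.npy",W)
hsv=cv2.cvtColor(im,cv2.COLOR_BGR2HSV)
m=((hsv[...,0]<8)|(hsv[...,0]>172))&(hsv[...,1]>150)&(hsv[...,2]>60)&np.isfinite(W[...,2])
n,l,s,_=cv2.connectedComponentsWithStats(m.astype(np.uint8))
for i in range(1,n):
    if s[i,4]>100:
        p=W[l==i]*1000; print(s[i],p.mean(0),np.percentile(p[:,2],90))
E
```

```text
time: 8.6
eef_pos: [0.4209, -0.1334, 0.0189]
tcp_rot: [0.389, 0.921, -0.0, 0.0]
contact_force: [-1.1, 1.5, 5.0]
opening: 0.624
finger_force: 96.6
t 8.6 p [ 420.9 -133.4   18.9] thx 134.3 q6 -75 open 0.62 ff 96.6 F [-1.1  1.5  5. ]
time: 9.5
eef_pos: [0.4233, -0.1347, 0.2037]
tcp_rot: [0.389, 0.921, -0.001, 0.006]
contact_force: [0.3, -0.3, 0.1]
opening: 1.001
finger_force: 0.0
t 9.5 p [ 423.3 -134.7  203.7] thx 134.3 q6 -75 open 1.00 ff 0.0 F [ 0.3 -0.3  0.1]
[530, 0, 200] [ 22. 170.   4.]
[405, 151, 130] [218. 186.  72.]
[312 161  25  26 512] [ 544.5705398  -223.95700259   60.85173563] 67.46433663217535
[277 219  20  17 121] [ 404.6396308  -120.31016619   38.98535342] 47.770744876942885
```

```bash
python3 -m crank '[[[22,170,0],6,0],[[22,170,0],14,0],[[22,170,0],22,0],[[22,170,0],30,0],[[225,180,30],36,0],[[225,180,60],43,0],[[225,180,60],43,0],[[225,180,60],43,0],[[225,180,60],43,0],[[225,180,60],43,0]]' 30;python3 - <<'E'
from h import *
plan([400,154,62],[400,154,100])
im,W,c=cam("wrist"); cv2.imwrite("pics/w5.png",im)
m=(W[...,2]>.071)&(W[...,2]<.09)&(W[...,0]<.404)&(W[...,0]>.37)&(W[...,1]>.09)&(W[...,1]<.22)
print(m.sum(),cv2.minAreaRect((W[m][:,:2]*1000).astype(np.float32)),np.percentile(W[m],[1,50,99],axis=0))
m=(W[...,2]>.048)&(W[...,2]<.058)&(W[...,0]>.404)
print(np.percentile(W[m],[0.5,50],axis=0))
E
```

```text
time: 10.55
eef_pos: [0.3896, 0.1544, 0.1352]
tcp_rot: [0.698, 0.716, -0.002, -0.001]
contact_force: [1.0, 0.1, 1.5]
opening: 0.996
finger_force: 0.0
t 10.6 p [389.6 154.4 135.2] thx 91.4 q6 6 open 1.00 ff 0.0 F [1.  0.1 1.5]
[400, 154, 62] [-1. 11. 73.]
[400, 154, 100] [-1. 11. 35.]
2011 ((398.4458312988281, 153.34579467773438), (11.855826377868652, 88.5401382446289), 0.7707889676094055) [[0.39236647 0.11097416 0.07504357]
 [0.39759975 0.15876573 0.07987609]
 [0.40347039 0.19698361 0.08178727]]
[[0.41166998 0.02449422 0.05052911]
 [0.4827827  0.18978081 0.05281082]]
```

View pics/w5.png

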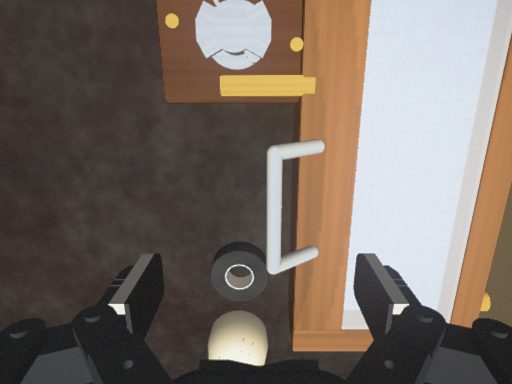

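The wrist view shows the bar running from (273,155) to (273,270), parallel to the case edge, and the gap clear for both fingers.

```bash
python3 -m crank '[[[0,4,30],0,0],[[0,4,30],0,0],[[0,4,30],0,0]]'; python3 p.py '[[398,154,62]]'
```

```text
time: 10.9
eef_pos: [0.397, 0.1529, 0.1079]
tcp_rot: [0.7, 0.714, -0.0, -0.0]
contact_force: [0.5, -0.2, 0.3]
opening: 0.996
finger_force: 0.0
t 10.9 p [397.  152.9 107.9] thx 91.1 q6 6 open 1.00 ff 0.0 F [ 0.5 -0.2  0.3]
[398, 154, 62] [ 1.  1. 46.]
```

```bash
python3 -m crank '[[[0,1,30],0,0],[[0,1,45],0,0],[[0,1,45],0,255],[[0,1,45],0,255],[[0,1,45],0,255],[[0,1,45],0,255],[[0,1,45],0,255],[[0,1,45],0,255],[[0,1,45],0,255],[[0,1,45],0,255]]' 40; python3 p.py
```

```text
time: 11.9
eef_pos: [0.3992, 0.154, 0.0639]
tcp_rot: [0.699, 0.715, 0.002, 0.002]
contact_force: [5.3, -0.3, 1.6]
opening: 0.095
finger_force: 39.1
t 11.9 p [399.2 154.   63.9] thx 91.3 q6 6 open 0.09 ff 39.1 F [ 5.3 -0.3  1.6]
```

```bash
python3 -m crank '[[[0,5,-22],0,255],[[0,13,-42],0,255],[[0,24,-62],0,255],[[0,37,-80],0,255],[[0,52,-96],0,255],[[0,70,-110],0,255],[[0,70,-110],0,255]]'; python3 p.py
```

```text
time: 12.6
eef_pos: [0.4642, 0.1558, 0.1739]
tcp_rot: [0.699, 0.715, -0.005, -0.005]
contact_force: [-10.6, 1.2, 14.8]
opening: 0.094
finger_force: 40.6
t 12.6 p [464.2 155.8 173.9] thx 91.3 q6 5 open 0.09 ff 40.6 F [-10.6   1.2  14.8]
```

```bash
python3 -m crank '[[[0,19,-12],0,255],[[0,39,-21],0,255],[[0,61,-27],0,255],[[0,83,-31],0,255],[[0,105,-31],0,255],[[0,127,-29],0,255],[[0,149,-24],0,255],[[0,170,-16],0,255],[[0,170,-16],0,255],[[0,170,-16],0,255]]'; python3 p.py;python3 - <<'E'
from h import *
im,W,c=cam("side"); cv2.imwrite("pics/s2.png",im[120:330,100:400].repeat(2,0).repeat(2,1))
E
```

```text
time: 13.6
eef_pos: [0.6382, 0.1608, 0.1888]
tcp_rot: [0.699, 0.715, 0.002, -0.001]
contact_force: [4.2, 4.6, 1.0]
opening: 0.098
finger_force: 43.6
t 13.6 p [638.2 160.8 188.8] thx 91.3 q6 4 open 0.10 ff 43.6 F [4.2 4.6 1. ]
```

View pics/s2.png

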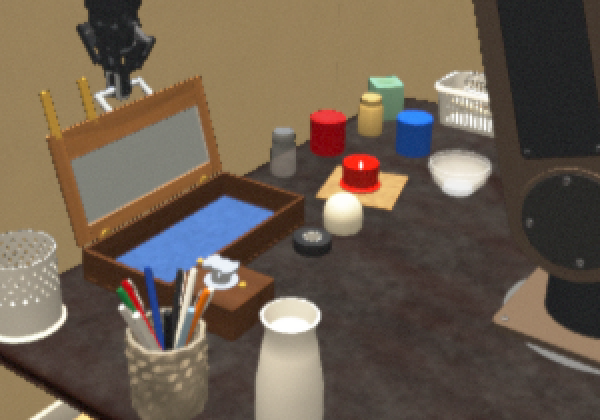

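The lid stands open and leaning back in the gripper, and the cap is upright on the mat at (360,172). I'll loosen slightly, lift clear, then open.

```bash
python3 -m crank '[[[0,0,0],0,205],[[0,0,0],0,205],[[0,0,0],0,205],[[0,0,-15],0,205],[[0,0,-40],0,205],[[0,0,-70],0,205],[[0,0,-70],0,205]]' 20; python3 p.py '[[553,-107,200],[546,-224,200],[530,-338,200]]'; python3 - <<'E'
from h import *
im,W,c=cam("side"); cv2.imwrite("s3.png",im); 
m=np.zeros(W.shape[:2],bool); m[155:240,120:215]=1
m&=(W[...,2]>.07)&(W[...,2]<.19)&(W[...,0]>.55)&(W[...,0]<.68)&(W[...,1]>.06)&(W[...,1]<.28)
p=W[m]; A=np.c_[p[:,2],p[:,1],np.ones(len(p))]
for _ in range(4):
    s,*_r=np.linalg.lstsq(A,p[:,0],rcond=None); r=abs(A@s-p[:,0]); k=r<max(.004,np.median(r)*2); A,p=A[k],p[k]
print(len(p),s,"lean deg",np.degrees(np.arctan(s[0])))
E
```

```text
time: 14.35
eef_pos: [0.6397, 0.1593, 0.2662]
tcp_rot: [0.699, 0.715, 0.004, 0.004]
contact_force: [0.3, 0.1, 1.8]
opening: 0.196
finger_force: 0.0
t 14.3 p [639.7 159.3 266.2] thx 91.3 q6 4 open 0.20 ff 0.0 F [0.3 0.1 1.8]
[553, -107, 200] [-264.  -93.   65.]
[546, -224, 200] [-381. -103.   65.]
[530, -338, 200] [-495. -121.   65.]
2597 [ 0.24827068 -0.02915509  0.56254794] lean deg 13.942951421079195
```

```bash
python3 -m crank '[[[-264,-93,0],8,60],[[-264,-93,0],16,60],[[-264,-93,0],25,0],[[-264,-93,40],33,0],[[-264,-93,65],42,0],[[-264,-93,65],50,0],[[-264,-93,65],58,0],[[-264,-93,65],67,0],[[-264,-93,65],75,0],[[-264,-93,65],84,0]]'
cat > obj.py <<'E'
import sys
from h import *
n=sys.argv[1]; x,y,r=map(float,sys.argv[2:5])
im,W,c=cam(n)
P=W*1000
m=(np.hypot(P[...,0]-x,P[...,1]-y)<r)&(P[...,2]>25)&(P[...,2]<110)
p=P[m]; zt=np.percentile(p[:,2],95); q=p[p[:,2]>zt-5]
print(n,m.sum(),"ztop %.0f"%zt,cv2.minEnclosingCircle(q[:,:2].astype(np.float32)),q.mean(0).round())
E
python3 p.py; python3 obj.py wrist 553 -107 45; python3 obj.py top 546 -224 60
```

```text
time: 15.4
eef_pos: [0.5491, -0.1069, 0.1927]
tcp_rot: [0.998, 0.063, -0.001, -0.001]
contact_force: [-0.7, 0.1, -0.1]
opening: 1.002
finger_force: 0.0
t 15.4 p [ 549.1 -106.9  192.7] thx 7.3 q6 61 open 1.00 ff 0.0 F [-0.7  0.1 -0.1]
wrist 2007 ztop 76 ((551.1788330078125, -105.84056091308594), 17.79010772705078) [ 552. -106.   75.]
top 502 ztop 68 ((546.4639282226562, -224.05514526367188), 30.999908447265625) [ 547. -224.   66.]
```

```bash
python3 -m crank '[[[3,-1,50],6,0],[[3,-1,100],6,0],[[3,-1,140],6,0],[[3,-1,166],6,0],[[3,-1,166],6,0],[[3,-1,166],6,255],[[3,-1,166],6,255],[[3,-1,166],6,255],[[3,-1,166],6,255],[[3,-1,166],6,255]]' 50; python3 p.py;  python3 -m crank '[[[0,0,0],0,255],[[0,0,0],0,255],[[0,0,-50],0,255],[[0,0,-100],0,255],[[0,0,-150],0,255],[[0,0,-150],0,255]]'; python3 p.py '[[482,60,176],[479,251,120]]'
```

```text
time: 16.5
eef_pos: [0.5548, -0.106, 0.0304]
tcp_rot: [1.0, 0.015, 0.002, 0.001]
contact_force: [0.2, 0.5, 6.6]
opening: 0.437
finger_force: 51.0
t 16.5 p [ 554.8 -106.    30.4] thx 1.7 q6 67 open 0.44 ff 51.0 F [0.2 0.5 6.6]
time: 17.1
eef_pos: [0.5576, -0.1072, 0.1875]
tcp_rot: [1.0, 0.015, 0.008, 0.003]
contact_force: [1.3, -0.6, -0.3]
opening: 0.442
finger_force: 51.2
t 17.1 p [ 557.6 -107.2  187.5] thx 1.7 q6 67 open 0.44 ff 51.2 F [ 1.3 -0.6 -0.3]
[482, 60, 176] [ -71. -169.    9.]
[479, 251, 120] [ -69. -361.   64.]
```

```bash
python3 -m crank '[[[-71,-169,0],0,255],[[-71,-169,0],0,255],[[-71,-169,0],0,255],[[-71,-169,0],0,255],[[-69,-361,40],0,255],[[-69,-361,64],0,255],[[-69,-361,64],0,255],[[-69,-361,64],0,255],[[-69,-361,64],0,255],[[-69,-361,64],0,255]]'; python3 p.py '[[479,251,45],[479,251,37]]'
```

```text
time: 18.1
eef_pos: [0.472, 0.254, 0.1122]
tcp_rot: [1.0, 0.016, -0.001, 0.001]
contact_force: [0.2, -0.7, -1.3]
opening: 0.444
finger_force: 51.3
t 18.1 p [472.  254.  112.2] thx 1.8 q6 106 open 0.44 ff 51.3 F [ 0.2 -0.7 -1.3]
[479, 251, 45] [ 7.  3. 67.]
[479, 251, 37] [ 7.  3. 75.]
```

```bash
python3 -m crank '[[[4,2,30],0,255],[[4,2,55],0,255],[[4,2,66],0,255],[[4,2,66],0,255],[[4,2,66],0,255]]'; python3 p.py '[[479,251,36]]'
```

```text
time: 18.6
eef_pos: [0.4784, 0.251, 0.0488]
tcp_rot: [1.0, 0.014, 0.001, -0.0]
contact_force: [0.0, 0.2, -1.6]
opening: 0.441
finger_force: 51.3
t 18.6 p [478.4 251.   48.8] thx 1.6 q6 105 open 0.44 ff 51.3 F [ 0.   0.2 -1.6]
[479, 251, 36] [ 1. -0. 13.]
```

```bash
python3 - <<'E'
from h import *
im,W,c=cam("wrist"); cv2.imwrite("pics/w6.png",im)
E
```

```text
(no output)
```

View pics/w6.png

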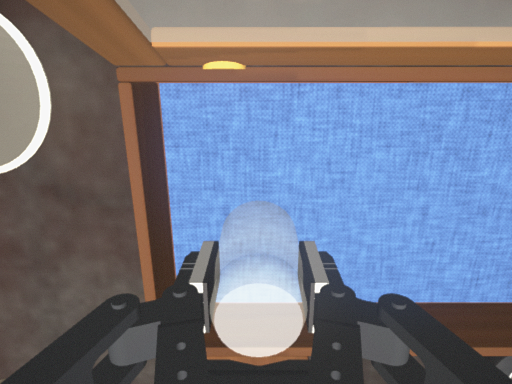

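The cellar hangs upright between the pads at (258,290), inside the walls and over the blue floor. I lower it gently.

```bash
python3 -m crank '[[[0,0,5],0,255],[[0,0,9],0,255],[[0,0,12],0,255],[[0,0,13],0,255],[[0,0,13],0,255]]'; python3 p.py
```

```text
time: 19.15
eef_pos: [0.4778, 0.2516, 0.0364]
tcp_rot: [1.0, 0.015, -0.0, 0.0]
contact_force: [-4.3, -2.5, 8.6]
opening: 0.444
finger_force: 52.4
t 19.1 p [477.8 251.6  36.4] thx 1.7 q6 105 open 0.44 ff 52.4 F [-4.3 -2.5  8.6]
```

```bash
python3 -m crank '[[[0,0,0],0,90],[[0,0,0],0,90],[[0,0,0],0,90],[[0,0,0],0,90],[[0,0,-30],0,90],[[0,0,-70],0,90],[[0,0,-120],0,90],[[0,0,-150],0,90],[[0,0,-150],0,0]]' 20; python3 p.py '[[482,60,186],[545,-224,150]]'; python3 obj.py wrist 479 251 45;python3 obj.py top 546 -224 80
```

```text
time: 20.05
eef_pos: [0.4808, 0.2526, 0.1911]
tcp_rot: [1.0, 0.015, 0.006, -0.002]
contact_force: [-0.5, -0.0, -0.2]
opening: 0.8
finger_force: 0.0
t 20.1 p [480.8 252.6 191.1] thx 1.7 q6 105 open 0.80 ff 0.0 F [-0.5 -0.  -0.2]
[482, 60, 186] [ -4. 193.   4.]
[545, -224, 150] [ 50. 478.  40.]
wrist 2153 ztop 82 ((474.8761901855469, 251.07518005371094), 17.665525436401367) [476. 251.  81.]
top 503 ztop 68 ((546.663818359375, -223.79212951660156), 31.253995895385742) [ 547. -225.   65.]
```

```bash
python3 -m crank '[[[50,478,0],0,0],[[50,478,0],0,0],[[50,478,0],0,0],[[50,478,0],0,0],[[50,478,0],0,0],[[50,478,0],0,0],[[50,478,0],0,0],[[50,478,40],0,0],[[50,478,40],0,0],[[50,478,40],0,0]]'; python3 -m crank '[[[0,0,0],0,0],[[0,0,0],0,0]]'; python3 obj.py wrist 546 -224 60; python3 p.py '[[546,-224,30]]'
```

```text
time: 21.15
eef_pos: [0.5396, -0.2269, 0.1409]
tcp_rot: [1.0, 0.014, -0.002, -0.001]
contact_force: [1.4, 0.9, 0.4]
opening: 1.001
finger_force: 0.0
time: 21.35
eef_pos: [0.5398, -0.2245, 0.1419]
tcp_rot: [1.0, 0.014, -0.002, -0.002]
contact_force: [-0.2, -0.1, -0.6]
opening: 0.997
finger_force: 0.0
wrist 6282 ztop 65 ((543.5321044921875, -224.75201416015625), 31.442543029785156) [ 545. -225.   64.]
t 21.4 p [ 540.3 -223.8  142.8] thx 1.6 q6 56 open 1.00 ff 0.0 F [0.9 0.7 0.5]
[546, -224, 30] [  6.   1. 113.]
```

```bash
python3 -m crank '[[[3,1,50],0,0],[[3,1,90],0,0],[[3,1,108],0,0],[[3,1,108],0,0],[[3,1,108],0,255],[[3,1,108],0,255],[[3,1,108],0,255],[[3,1,108],0,255],[[3,1,108],0,255],[[3,1,108],0,255]]' 50; python3 p.py;  python3 -m crank '[[[0,0,0],0,255],[[0,0,-50],0,255],[[0,0,-100],0,255],[[0,0,-150],0,255],[[0,0,-150],0,255],[[0,0,-150],0,255]]'; python3 p.py '[[500,0,185],[482,166,120]]'
```

```text
time: 22.4
eef_pos: [0.5461, -0.2263, 0.0394]
tcp_rot: [1.0, 0.014, 0.002, 0.001]
contact_force: [0.3, 2.6, 7.1]
opening: 0.701
finger_force: 54.9
t 22.4 p [ 546.1 -226.3   39.4] thx 1.7 q6 56 open 0.70 ff 54.9 F [0.3 2.6 7.1]
time: 23.0
eef_pos: [0.5449, -0.2263, 0.1888]
tcp_rot: [1.0, 0.014, 0.002, 0.001]
contact_force: [-0.8, 0.1, -1.6]
opening: 0.699
finger_force: 55.2
t 23.0 p [ 544.9 -226.3  188.8] thx 1.7 q6 56 open 0.70 ff 55.2 F [-0.8  0.1 -1.6]
[500, 0, 185] [ -38. -228.    3.]
[482, 166, 120] [ -52. -394.   68.]
```

```bash
python3 -m crank '[[[-38,-228,0],0,255],[[-38,-228,0],0,255],[[-38,-228,0],0,255],[[-38,-228,0],0,255],[[-38,-228,0],0,255],[[-52,-394,40],0,255],[[-52,-394,68],0,255],[[-52,-394,68],0,255],[[-52,-394,68],0,255],[[-52,-394,68],0,255]]'; python3 -m crank '[[[0,0,0],0,255],[[0,0,0],0,255]]'; python3 p.py '[[482,166,60],[482,166,46]]'
```

```text
time: 24.0
eef_pos: [0.4761, 0.1687, 0.1133]
tcp_rot: [1.0, 0.017, -0.005, 0.0]
contact_force: [-0.2, -0.6, -2.2]
opening: 0.702
finger_force: 55.2
time: 24.2
eef_pos: [0.4808, 0.1657, 0.1182]
tcp_rot: [1.0, 0.014, -0.0, 0.0]
contact_force: [-0.2, 0.6, -0.8]
opening: 0.701
finger_force: 55.3
t 24.2 p [480.8 165.7 118.2] thx 1.6 q6 96 open 0.70 ff 55.3 F [-0.2  0.6 -0.8]
[482, 166, 60] [ 1. -0. 58.]
[482, 166, 46] [ 1. -0. 72.]
```

```bash
python3 -m crank '[[[0,0,30],0,255],[[0,0,55],0,255],[[0,0,64],0,255],[[0,0,69],0,255],[[0,0,72],0,255],[[0,0,72],0,255]]'; python3 p.py
```

```text
time: 24.8
eef_pos: [0.4817, 0.1663, 0.0475]
tcp_rot: [1.0, 0.014, 0.001, -0.0]
contact_force: [0.4, -0.4, -1.3]
opening: 0.702
finger_force: 55.3
t 24.8 p [481.7 166.3  47.5] thx 1.6 q6 96 open 0.70 ff 55.3 F [ 0.4 -0.4 -1.3]
```

```bash
python3 -m crank '[[[0,0,2],0,255],[[0,0,3],0,255],[[0,0,3],0,255]]'; python3 p.py
```

```text
time: 25.1
eef_pos: [0.4821, 0.1667, 0.0454]
tcp_rot: [1.0, 0.015, 0.001, 0.0]
contact_force: [-1.1, -0.2, 5.5]
opening: 0.699
finger_force: 55.9
t 25.1 p [482.1 166.7  45.4] thx 1.7 q6 96 open 0.70 ff 55.9 F [-1.1 -0.2  5.5]
```

```bash
python3 -m crank '[[[0,0,0],0,35],[[0,0,0],0,35],[[0,0,0],0,35],[[0,0,0],0,35],[[0,0,-30],0,35],[[0,0,-70],0,35],[[0,0,-120],0,35],[[0,0,-140],0,35],[[0,0,-140],0,35]]' 20; python3 p.py '[[500,-100,186],[530,-338,150]]'; python3 obj.py wrist 482 166 50;python3 obj.py top 530 -338 50;
```

```text
time: 26.0
eef_pos: [0.4835, 0.167, 0.1883]
tcp_rot: [1.0, 0.015, 0.005, -0.001]
contact_force: [0.7, -0.2, -0.0]
opening: 0.863
finger_force: 0.0
t 26.0 p [483.5 167.  188.3] thx 1.7 q6 96 open 0.86 ff 0.0 F [ 0.7 -0.2 -0. ]
[500, -100, 186] [  9. 267.   2.]
[530, -338, 150] [ 31. 506.  38.]
wrist 4633 ztop 71 ((480.13653564453125, 166.59707641601562), 31.259033203125) [482. 167.  70.]
top 278 ztop 74 ((529.8099975585938, -337.95184326171875), 19.054576873779297) [ 529. -338.   71.]
```

```bash
python3 -m crank '[[[31,506,0],0,75],[[31,506,0],0,75],[[31,506,0],0,75],[[31,506,0],0,75],[[31,506,0],0,75],[[31,506,0],0,75],[[31,506,0],0,75],[[31,506,0],0,75],[[31,506,0],0,75],[[31,506,0],0,75]]'; python3 -m crank '[[[0,0,20],0,75],[[0,0,20],0,75],[[0,0,20],0,75]]'; python3 obj.py wrist 530 -338 45; python3 p.py '[[529,-338,26]]'
```

```text
time: 27.1
eef_pos: [0.5245, -0.3325, 0.1801]
tcp_rot: [1.0, 0.014, -0.002, -0.002]
contact_force: [1.6, 0.5, 0.4]
opening: 0.71
finger_force: 0.0
time: 27.4
eef_pos: [0.5246, -0.3299, 0.1606]
tcp_rot: [1.0, 0.014, -0.002, -0.002]
contact_force: [-0.1, 0.1, 0.5]
opening: 0.705
finger_force: 0.0
wrist 2867 ztop 71 ((527.134033203125, -339.3244934082031), 19.209131240844727) [ 528. -339.   70.]
t 27.4 p [ 525.3 -330.   162.1] thx 1.7 q6 47 open 0.71 ff 0.0 F [ 0.2 -0.2  0.5]
[529, -338, 26] [  4.   8. 136.]
```

```bash
python3 -m crank '[[[3,8,40],0,75],[[3,8,65],0,75],[[3,8,65],0,75]]'; python3 p.py '[[528,-338,26]]'
```

```text
time: 27.75
eef_pos: [0.5271, -0.3361, 0.0946]
tcp_rot: [1.0, 0.015, -0.003, -0.003]
contact_force: [-1.1, 0.5, -0.7]
opening: 0.705
finger_force: 0.0
t 27.8 p [ 527.1 -336.1   94.6] thx 1.7 q6 46 open 0.71 ff 0.0 F [-1.1  0.5 -0.7]
[528, -338, 26] [ 1.  2. 69.]
```

```bash
python3 -m crank '[[[0,2,35],0,75],[[0,2,66],0,75],[[0,2,66],0,75],[[0,2,66],0,255],[[0,2,66],0,255],[[0,2,66],0,255],[[0,2,66],0,255],[[0,2,66],0,255],[[0,2,66],0,255]]' 50; python3 p.py;  python3 -m crank '[[[0,0,0],0,255],[[0,0,-50],0,255],[[0,0,-100],0,255],[[0,0,-150],0,255],[[0,0,-150],0,255],[[0,0,-150],0,255]]'; python3 p.py '[[510,-100,180],[484,81,120]]'
```

```text
time: 28.65
eef_pos: [0.5305, -0.3423, 0.0351]
tcp_rot: [1.0, 0.014, 0.001, 0.001]
contact_force: [-0.2, 1.0, 6.3]
opening: 0.5
finger_force: 51.3
t 28.6 p [ 530.5 -342.3   35.1] thx 1.7 q6 46 open 0.50 ff 51.3 F [-0.2  1.   6.3]
time: 29.25
eef_pos: [0.5299, -0.342, 0.1851]
tcp_rot: [1.0, 0.014, 0.002, 0.002]
contact_force: [-0.1, 0.5, -1.0]
opening: 0.498
finger_force: 51.1
t 29.2 p [ 529.9 -342.   185.1] thx 1.7 q6 46 open 0.50 ff 51.1 F [-0.1  0.5 -1. ]
[510, -100, 180] [ -13. -243.    4.]
[484, 81, 120] [ -34. -424.   64.]
```

```bash
python3 -m crank '[[[-13,-243,0],0,255],[[-13,-243,0],0,255],[[-13,-243,0],0,255],[[-13,-243,0],0,255],[[-13,-243,0],0,255],[[-34,-424,30],0,255],[[-34,-424,64],0,255],[[-34,-424,64],0,255],[[-34,-424,64],0,255],[[-34,-424,64],0,255]]'; python3 -m crank '[[[-34,0,0],0,255]]' >/dev/null --help 2>&1 | head -1; python3 p.py '[[483,81,55],[483,81,42]]'
```

```text
time: 30.25
eef_pos: [0.4775, 0.0855, 0.1131]
tcp_rot: [1.0, 0.017, -0.006, -0.001]
contact_force: [-0.9, -0.9, 0.1]
opening: 0.498
finger_force: 51.2
t 30.2 p [477.5  85.5 113.1] thx 2.0 q6 86 open 0.50 ff 51.2 F [-0.9 -0.9  0.1]
[483, 81, 55] [ 6.  5. 58.]
[483, 81, 42] [ 6.  5. 71.]
```

```bash
python3 -m crank '[[[0,0,0],0,255],[[0,0,0],0,255],[[0,0,30],0,255],[[0,0,50],0,255],[[0,0,60],0,255],[[0,0,60],0,255]]'; python3 p.py '[[483,81,41]]'
```

```text
time: 30.85
eef_pos: [0.4823, 0.0805, 0.0576]
tcp_rot: [1.0, 0.014, -0.001, -0.0]
contact_force: [-1.3, 0.8, -0.9]
opening: 0.498
finger_force: 51.2
t 30.9 p [482.3  80.5  57.6] thx 1.5 q6 86 open 0.50 ff 51.2 F [-1.3  0.8 -0.9]
[483, 81, 41] [ 1. -1. 17.]
```

```bash
python3 -m crank '[[[0,0,6],0,255],[[0,0,11],0,255],[[0,0,14],0,255],[[0,0,17],0,255],[[0,0,17],0,255]]'; python3 p.py
```

```text
time: 31.35
eef_pos: [0.4828, 0.0816, 0.0415]
tcp_rot: [1.0, 0.015, -0.0, -0.0]
contact_force: [-0.2, -0.0, -0.1]
opening: 0.496
finger_force: 51.2
t 31.4 p [482.8  81.6  41.5] thx 1.7 q6 86 open 0.50 ff 51.2 F [-0.2 -0.  -0.1]
```

```bash
python3 -m crank '[[[0,0,1],0,255],[[0,0,2],0,255],[[0,0,2],0,255]]'; python3 p.py; python3 -m crank '[[[0,0,0],0,75],[[0,0,0],0,75],[[0,0,0],0,75],[[0,0,0],0,75],[[0,0,-30],0,75],[[0,0,-70],0,75],[[0,0,-120],0,75],[[0,0,-160],0,75],[[0,0,-160],0,75]]' 20; python3 p.py '[[545,-224,230]]'
```

```text
time: 31.65
eef_pos: [0.4835, 0.0816, 0.0411]
tcp_rot: [1.0, 0.015, 0.0, -0.0]
contact_force: [-3.3, 0.3, 8.3]
opening: 0.499
finger_force: 51.9
t 31.6 p [483.5  81.6  41.1] thx 1.7 q6 86 open 0.50 ff 51.9 F [-3.3  0.3  8.3]
time: 32.55
eef_pos: [0.487, 0.0814, 0.2071]
tcp_rot: [1.0, 0.015, 0.007, 0.0]
contact_force: [0.1, 0.7, 0.7]
opening: 0.708
finger_force: 0.0
t 32.5 p [487.   81.4 207.1] thx 1.7 q6 86 open 0.71 ff 0.0 F [0.1 0.7 0.7]
[545, -224, 230] [ 49. 307. -22.]
```

Retreat to the side and check everything.

```bash
python3 -m crank '[[[49,307,-22],0,75],[[49,307,-22],0,75],[[49,307,-22],0,75],[[49,307,-22],0,75],[[49,307,-22],0,75],[[49,307,-22],0,75],[[49,307,-22],0,75],[[49,307,-22],0,75],[[49,307,-22],0,75],[[49,307,-22],0,75]]'; python3 obj.py top 482 166 40; python3 obj.py top 479 251 35; python3 obj.py top 483 81 35; python3 obj.py top 421 -133 50; python3 - <<'E'
from h import *
im,W,c=cam("side"); cv2.imwrite("pics/s4.png",im[120:330,100:400].repeat(2,0).repeat(2,1))
im,W,c=cam("top"); cv2.imwrite("pics/t4.png",cv2.resize(im,(800,600)))
E
```

```text
time: 33.55
eef_pos: [0.5405, -0.2221, 0.2211]
tcp_rot: [1.0, 0.015, -0.001, -0.001]
contact_force: [-0.4, 0.3, -0.2]
opening: 0.704
finger_force: 0.0
top 527 ztop 74 ((483.2892150878906, 166.7572479248047), 31.098255157470703) [483. 167.  72.]
top 261 ztop 84 ((476.5401306152344, 251.02639770507812), 16.17634391784668) [477. 251.  82.]
top 269 ztop 79 ((483.87237548828125, 81.44709014892578), 19.13479232788086) [483.  82.  77.]Traceback (most recent call last):
  File "obj.py", line 7, in <module>
    p=P[m]; zt=np.percentile(p[:,2],95); q=p[p[:,2]>zt-5]
               ~~~~~~~~~~~~~^^^^^^^^^^^
    return _quantile_unchecked(
        a, q, axis, out, overwrite_input, method, keepdims, weights)
    return _ureduce(a,
                    func=_quantile_ureduce_func,
    ...<5 lines>...
                    overwrite_input=overwrite_input,
                    method=method)
    r = func(a, **kwargs)
    result = _quantile(arr,
                       quantiles=q,
    ...<2 lines>...
                       out=out,
                       weights=wgt)
    slices_having_nans = np.isnan(arr[-1, ...])
                                  ~~~^^^^^^^^^
IndexError: index -1 is out of bounds for axis 0 with size 0
```

View pics/s4.png

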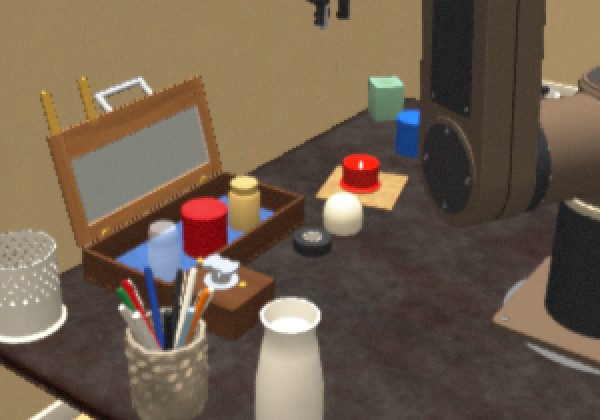

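View pics/t4.png

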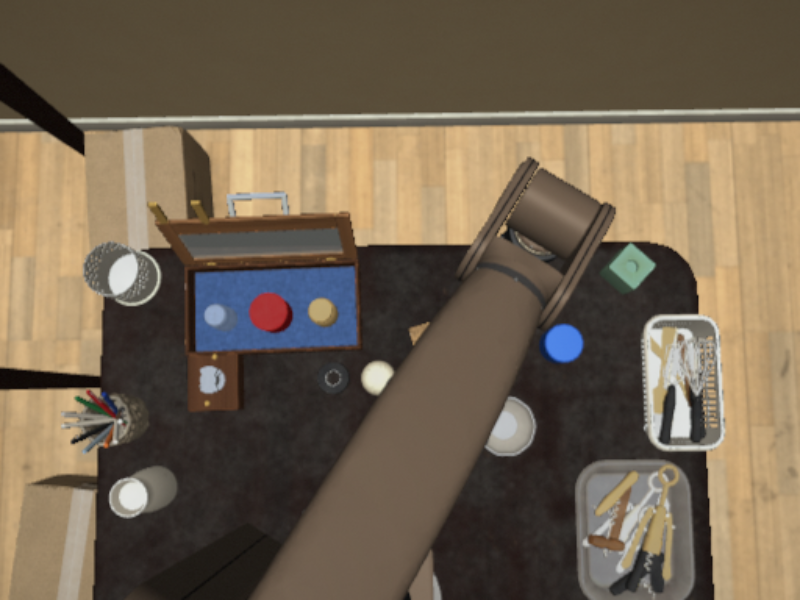

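Both views show the cellar (215,315), red tin (270,313) and spice tin (322,311) upright on the blue floor. The lid is leaning back, and the cap stands on the mat. The mint block, timer, tape and blue tin look unmoved.

```bash
python3 -c "
from plant import ctrl
print(ctrl.sign_off())"
```

```text
the job is handed in; nothing more can be done
None
```

The job is handed in and no verdict came back: the cap is upright on the mat, the lid was measured leaning back about 14°, and the salt cellar, red tin and spice tin stand upright in the case (the black jar and olive tin were absent).

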